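Free a paint jar from the mixer's left-hand clamp

ROBOT

A 6-joint arm with a two-finger parallel gripper is mounted at the origin on the work surface. World frame = base frame: x ahead of the robot, y to its left, z up, the work surface at z = 0. Lengths are in m, angles in rad, forces in N, time in s.
With the tool pointing down it reaches from about 0.3 to 0.825 m from the base axis. Payload 5.4 kg.
Tool frame: the origin (TCP) lies at the very end of the fingers, on their centre line; the grasp point (between the pads) lies 19 mm behind it; z points along the fingers, y is the line along which they close (so a half turn about z gives the same grasp; the last joint's range is limited). The gripper opens to 92 mm and grips with 3 to 60 N. Pads are 20 mm wide; open, the fingers measure 128 mm over their backs; the gripper's body (75 mm by 189 mm) begins 69 mm behind the grasp point.
Start: joints at [-1.472, 0.158, 1.597, -0, 1.386, -0.21], TCP at [0.175, -0.548, 0.189] pointing down, gripper open.
Joint ranges: [-2.91, 2.91], [-0.94, 2.29], [0.18, 2.7], [-1.29, 4.43], [0.17, 2.64], [-3, 3]. Speed limits (rad/s): [2.57, 2.57, 3.14, 3.14, 3.14, 3.14].

INTERFACE

Orientations are given as a rotation vector (axis times angle).
In Python, from workcell import bot gives the robot as it stands. Calls block until the motion is done:
- bot.goto(position, orientation): joint-space move of the TCP to a pose.
- bot.line_to(position, rot=None, max_speed=0.15): straight line of the TCP; rot=None keeps the orientation; max_speed is the mean speed in m/s.
- bot.set_joints(angles): joint-space move.
- bot.set_gripper(opening, newtons=None): opening from 0.0 (shut) to 1.0 (fully open); newtons is the grip in N (None keeps the last); returns when the fingers have stopped.
- bot.hold(seconds).
- bot.inverse_kinematics(position, orientation): joint angles nearest the present ones, or None.
- bot.read_camera(name): name is "scene" or "top" or "wrist"; returns a dict with "pixels" (480x640x3 uint8, blue, green, red), "fx", "fy", "cx", "cy" (pixels), "k1" (the pictures are not rectified: a ray, as slopes to the right and down, at radius r is drawn at 1 + k1 r^2 times it, then the intrinsics apply), "R" (3x3) and "t" (3): a world point X has camera coordinates R X + t. Camera axes: x right, y down, z forward; pixel columns grow to the right and rows downward; lengths in m; the calibration is good to about 2 mm. A picture is of the moment at which its call begins. There is no depth.
A pose or a line that the arm cannot do raises bot.MotionError and nothing moves.
- bot.job_done(): hands the job in; it is judged then, once.
Readings, each from a call of its own:
- bot.current_clock(): time.
- bot.current_joints(): joint angles.
- bot.current_joint_vel(): joint speeds.
- bot.current_effort(): joint torques, N m.
- bot.current_ee_pos(): TCP position.
- bot.current_tool_rot(): TCP orientation.
- bot.current_contact_force(): force on the tool from outside, world axes, zero at the start.
- bot.current_ft_torque(): the same for the moment, N m.
- bot.current_opening(): opening from 0.0 (shut) to 1.0 (fully open).
- bot.current_grip_force(): force on a finger pad.
Only numpy, scipy, OpenCV 4.12 (cv2) and the standard library are available. Lean on these libraries where they do the work, as an engineer would, in place of code of your own. Each camera call takes 0.05 s, during which the arm holds its last target. There are 200 camera calls.

TASK

A paint jar is clamped in the jar mixer. The clamp's bar knob has a left-hand thread, so it loosens clockwise (seen from above): turn it that way until you feel it come up against its end stop, and never force it against a stop. Then lift the jar out without wrenching it against the clamp and stand it upright in the white tray, gently, leaving the other jars and the palette plate where they are.

Things in the scene. Friction and masses are not known exactly. Their poses are not given: they have to be found in the camera images.
- mixer: Jar mixer, fixed: grey base plate 130 (x) x 265 (y) x 20 mm; origin at the centre of its underside, z up. The jar stands on it 65 mm along +y, between a fixed aluminium stop (further +y, top 70 mm above the table, not over the jar) and the sliding jaw. At -y is the clamp block (75 x 120 mm, top 46 mm above the table) with the knob, axis at x = 0, y = -80 mm.
- knob_grip (a point): Grip point of the clamp knob, on its vertical axis, 78 mm above the table. The knob is a black upright bar 50 mm long (this point's x), 14 mm thick (its y), from 57 to 86 mm above the table, over a collar 30 mm across. It keeps its height as it turns. The bar's direction does not tell how far the screw is turned.
- clamp_screw (a point): Fixed point on the knob's axis, on top of the clamp block: the left-hand screw. Clockwise from above loosens it, drawing the jaw from the jar by 2 mm/rad, with friction of about 0.06 N m, to a firm end stop 1.9 to 2.7 rad clockwise of the start. Anticlockwise 0.3 to 1.1 rad it meets the tight stop. The knob drives it through a spring, 2 N m per rad: at a stop the torque rises as you turn on.
- pin_top (a point): Top of the steel overload pin, 8 mm across, that stands out of the middle of the knob's bar; 91 mm above the table with no torque on the knob. It rises 16 mm per rad of twist of the knob's spring, clockwise (sinks when anticlockwise), so 2.4 mm at 0.3 N m: more than that, either way, is forcing the clamp.
- jaw_lip (a point): Middle of the free edge of the sliding aluminium jaw's lip, 88.5 mm above the table. The jaw, 40 mm wide, slides along the mixer's y; its 6 mm thick lip hangs 3.5 mm above the jar's shoulder and overlaps it by 1.8 to 3.4 mm at the start. At the end stop it is 2 mm clear of it (this point's y in the mixer's frame is then 30 mm; clamp tight home: 36 mm).
- jar: The clamped white paint jar with a black band: round body 66 mm across and 62 mm high with a flat shoulder, then a round white cap 46 mm across and 30 mm high (top 92 mm above its underside). About 0.2 to 0.4 kg. Origin at the centre of its underside, z up; at the start 20 mm above the table. Grip the cap along the mixer's x, beside the jaw.
- tray: White open tray, fixed to the table, 180 (x) x 150 (y) x 24 mm, walls and floor about 4 mm; origin at the centre of its underside. It stands on one side of the mixer; a steel brush pot stands on the other.
- brush_pot: Steel pot 90 mm across, 90 mm high with brushes standing in it up to 200 mm, fixed; origin at the centre of its underside. Bystander.
- spare_a: Bystander paint jar, body 56 mm across, 92 mm high in all; origin at the centre of its underside.
- spare_b: Bystander paint jar, body 56 mm across, 92 mm high in all; origin at the centre of its underside.
- palette: Bystander white palette plate, 130 mm across, 16 mm high; origin at the centre of its underside.
Mind the look-alikes: they are no part of the job. Leave any blue or orange look-alike of the jar alone.

How it is judged:
On the way:
1. the clamp is loosened to its end stop with the jar still standing in the mixer (y of jaw_lip in the frame of mixer below 0.0302 m and distance of jar from where it was at the start of the episode below 0.015 m), for 0.2 s.
At the end, for the whole second after the job is handed in: The jar stands upright (within 0.08 rad) and at rest on the tray's floor, inside its walls, released; the clamp is still open to its end stop (screw within 0.1 rad of it, jaw within 0.2 mm) (y of jaw_lip in the frame of mixer below 0.0302 m and x of jar in the frame of tray between -0.056 and 0.056 m and y of jar in the frame of tray between -0.041 and 0.041 m and z of jar in the frame of tray below 0.009 m and angle between jar's own z axis and vertical below 0.08 rad and linear speed of jar below 0.02 m/s); the robot touches nothing.
It fails at once if the clamp is forced at a stop, either way (over about 0.3 N m on the knob: overload pin out of place by more than 2.4 mm) (z of pin_top in the frame of mixer above 0.0934 m or z of pin_top in the frame of mixer below 0.0886 m).
It fails at once if the jar is wrenched against the mixer (over 20 N) (contact force between jar and mixer above 20 N).
It fails at once if the jar is banged down or dropped in the tray (impact over 70 N) (contact force between jar and tray above 70 N).
It fails at once if a bystander jar or the palette plate is moved more than 20 mm (distance of any of spare_a, spare_b, palette from where it was at the start of the episode above 0.02 m).
It also fails if it takes over 72 s, if anything falls off the work surface, if the arm or the gripper's body presses on something with over 40 N, if the wrist force passes 120 N, or if a joint passes its speed limit or range.

## Working session

There is one attempt and no reset: what is moved stays moved. The work goes in short steps, each a Python script; the robot and the scene stay as the last script left them, time stands still between calls to the robot, and variables do not carry over. Pictures are saved under pics/ and viewed, at most 10 in all, crops included, and the job is handed in when it is done.

```bash
mkdir -p pics; ls; python3 - <<'E'
from workcell import bot
import cv2
for n in("scene","top"):
    c=bot.read_camera(n); cv2.imwrite(f"pics/{n}0.png",c["pixels"])
    print(n,c["fx"],c["cx"],c["cy"],c["k1"],(-c["R"].T@c["t"]).round(3),c["R"].round(3).tolist())
print(bot.current_clock(),bot.current_tool_rot())
E
```

```text
pics
scene 525.203789034034 315.67958927999666 238.2827611082282 -0.07511855877727434 [0.971 0.667 0.779] [[-0.867, 0.499, -0.003], [0.34, 0.587, -0.735], [-0.365, -0.638, -0.678]]
top 503.6687015250444 323.7546050283877 242.0518714872292 -0.13244488553850323 [ 0.357 -0.019  1.135] [[-0.03, -1.0, -0.005], [-0.979, 0.03, -0.203], [0.203, -0.001, -0.979]]
0.1 [-3.10257032e+00 -4.82853836e-01 -1.34694532e-04]
```

View pics/top0.png

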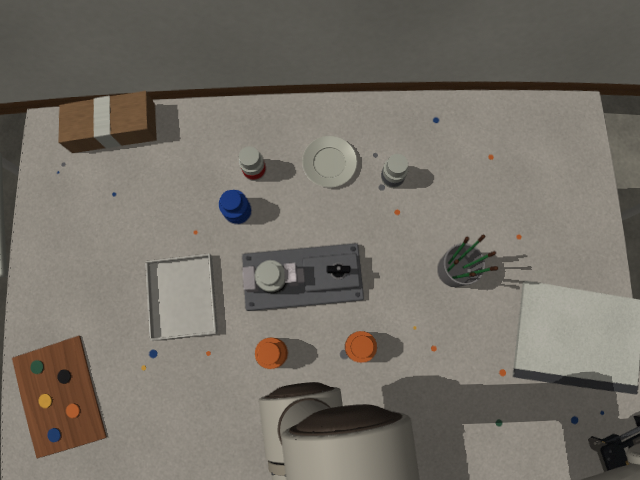

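View pics/scene0.png

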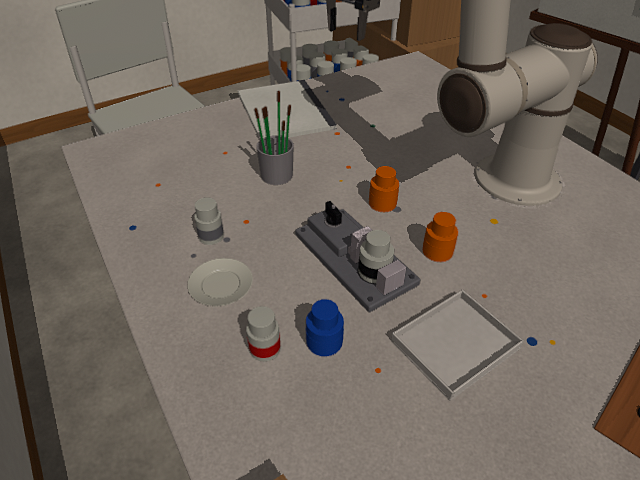

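```bash
cat > h.py <<'E'
from workcell import bot
import cv2, numpy as np
from scipy.spatial.transform import Rotation as Ro
def ray(c,uv):
    K=np.array([[c["fx"],0,c["cx"]],[0,c["fy"],c["cy"]],[0,0,1]])
    p=cv2.undistortPoints(np.array(uv,float).reshape(-1,1,2),K,np.array([c["k1"],0,0,0.])).reshape(-1,2)
    return -c["R"].T@c["t"], np.c_[p,np.ones(len(p))]@c["R"]
def plane(c,uv,z):
    o,d=ray(c,uv); return o+d*((z-o[2])/d[:,2])[:,None]
def down(yaw):  # tool z down, tool y at heading yaw+90deg
    return (Ro.from_euler('z',yaw)*Ro.from_euler('x',np.pi)).as_rotvec()
def blobs(m,amin):
    cs,_=cv2.findContours(m.astype(np.uint8),cv2.RETR_EXTERNAL,cv2.CHAIN_APPROX_NONE)
    return sorted([k for k in cs if cv2.contourArea(k)>amin],key=cv2.contourArea,reverse=True)
E
python3 - <<'E'
from h import *
c=bot.read_camera("top"); im=c["pixels"]
v=im.max(2).astype(int)
print(im[285,300],im[300,330],im[269,320],im[290,240+150],im[269,330],im[297,183],im[276,262])
for (x0,y0,x1,y1,lo,hi,z,n) in [(235,235,375,318,60,105,.02,"plate"),(320,255,355,283,0,35,.08,"knob"),(140,245,225,345,175,256,.02,"tray")]:
    m=np.zeros(v.shape,np.uint8); m[y0:y1,x0:x1]=(v[y0:y1,x0:x1]>=lo)&(v[y0:y1,x0:x1]<hi)
    for k in blobs(m,40)[:2]:
        r=cv2.minAreaRect(k); print(n,r); print(plane(c,cv2.boxPoints(r),z).round(4).tolist(),plane(c,[r[0]],z).round(4))
for n,uv,z in[("cap",(270,275),.112),("orA",(271,352),.09),("orB",(361,347),.09),("blue",(235,202),.09),("pot",(463,265),.05),("tray",[(148,263),(211,256),(216,333),(151,339)],.024)]:
    print(n,plane(c,uv,z).round(3).tolist())
cv2.imwrite("pics/crop.png",cv2.resize(im[235:350,140:380],None,fx=3.3,fy=3.3,interpolation=cv2.INTER_CUBIC))
E
```

```text
[47 46 46] [85 84 84] [83 83 83] [129 138 144] [19 19 18] [149 159 163] [139 151 150]
plate ((308.2123718261719, 276.47979736328125), (58.73423385620117, 131.64242553710938), 84.5596694946289)
[[0.5672, 0.1699, 0.02], [0.587, -0.1272, 0.02], [0.4544, -0.1334, 0.02], [0.4352, 0.1574, 0.02]] [[0.5104 0.0166 0.02  ]]
knob ((338.5, 270.0), (23.0, 12.0), 0.0)
[[0.502, -0.025, 0.08], [0.5276, -0.0258, 0.08], [0.5261, -0.0745, 0.08], [0.5005, -0.0735, 0.08]] [[ 0.514  -0.0497  0.08  ]]
cap [[0.503, 0.092, 0.112]]
orA [[0.347, 0.094, 0.09]]
orB [[0.352, -0.09, 0.09]]
blue [[0.668, 0.169, 0.09]]
pot [[0.521, -0.325, 0.05]]
tray [[0.551, 0.381, 0.024], [0.563, 0.235, 0.024], [0.39, 0.222, 0.024], [0.379, 0.369, 0.024]]
```

View pics/crop.png

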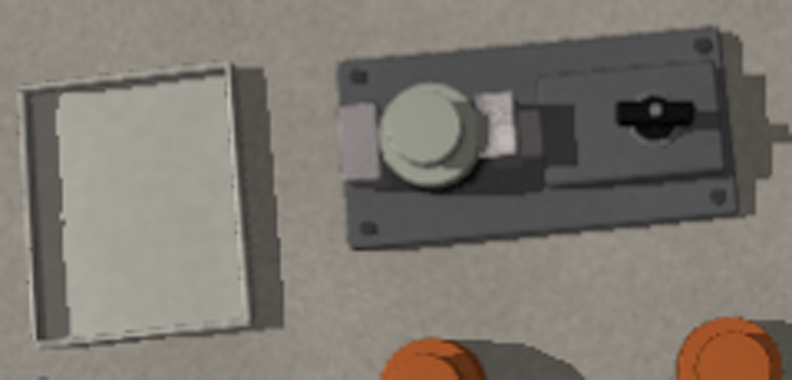

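```bash
python3 - <<'E'
from h import *
c=bot.read_camera("top")
q=plane(c,np.array([(338,62),(720,28),(738,213),(352,248)])/3.3+[140,235],.02)
ctr=q.mean(0); d=(q[0]+q[3]-q[1]-q[2]); th=np.arctan2(-d[0],d[1])
print("mixer",ctr.round(4),"yaw",th, "len",np.linalg.norm(q[0]-q[1]),np.linalg.norm(q[1]-q[2]))
u=np.array([-np.sin(th),np.cos(th)])
print("knob",ctr[:2]-.08*u,"jar",ctr[:2]+.065*u)
pin=plane(c,[np.array((655,110))/3.3+[140,235]],.091)[0]; print("pin",pin)
e=plane(c,np.array([(617,112),(693,113)])/3.3+[140,235],.086); w=e[0]-e[1]; print("bar heading",np.arctan2(w[1],w[0]))
p=bot.current_ee_pos(); bot.line_to([p[0],p[1],.38],max_speed=.3)
for yaw in np.arange(-3.2,3.2,.4):
    s=bot.inverse_kinematics([pin[0],pin[1],.12],down(yaw)); print(round(yaw,2),None if s is None else s[5].round(2),end="; ")
yaw=0
bot.goto([pin[0]-.0,pin[1],.30],down(yaw))
c=bot.read_camera("wrist"); cv2.imwrite("pics/w1.png",c["pixels"]); print((-c["R"].T@c["t"]),bot.current_ee_pos(),bot.current_joints(),bot.current_clock(),c["R"])
E
```

```text
mixer [0.5107 0.029  0.02  ] yaw 0.06087730784970916 len 0.2627241159553493 0.1271188658992558
knob [ 0.51556799 -0.05083259] jar [0.50674623 0.0938988 ]
pin [ 0.51592869 -0.04948096  0.091     ]
bar heading 1.5267797703295924
-3.2 -1.84; -2.8 -2.24; -2.4 -2.64; -2.0 None; -1.6 2.84; -1.2 2.44; -0.8 2.04; -0.4 1.64; -0.0 1.24; 0.4 0.84; 0.8 0.44; 1.2 0.04; 1.6 -0.36; 2.0 -0.76; 2.4 -1.16; 2.8 -1.56; [ 0.59353552 -0.05095057  0.49653744] [ 0.51596714 -0.0502426   0.30005433] [-3.30360848e-01 -4.09686774e-02  1.58756314e+00 -1.55318797e-04
  1.59483509e+00  1.24156483e+00] 3.225 [[-9.72653492e-04 -9.99998906e-01  1.11417012e-03]
 [-9.60851049e-01  1.24327142e-03  2.77062655e-01]
 [-2.77063738e-01 -8.01065568e-04 -9.60851208e-01]]
```

View pics/w1.png

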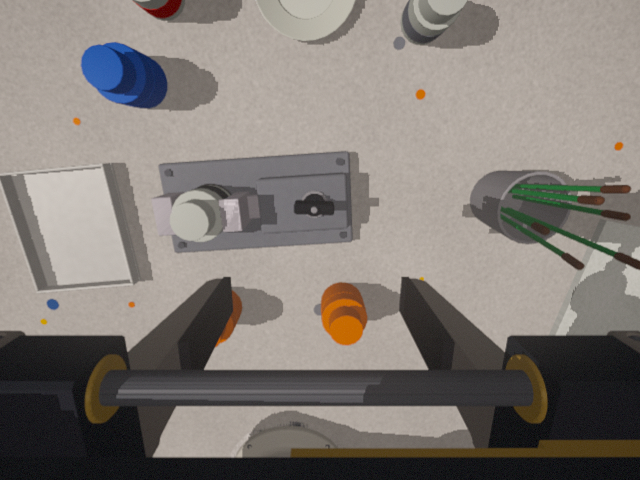

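```bash
python3 - <<'E'
from h import *
c=bot.read_camera("wrist"); im=c["pixels"]; v=im.max(2).astype(int)
m=np.zeros(v.shape,np.uint8); m[190:225,285:345]=v[190:225,285:345]<38
k=blobs(m,40)[0]; r=cv2.minAreaRect(k); print(r, plane(c,cv2.boxPoints(r),.082).round(4).tolist(), plane(c,[r[0]],.08))
sub=im[140:260,150:360]; cv2.imwrite("pics/w1c.png",cv2.resize(sub,None,fx=3.8,fy=3.8,interpolation=cv2.INTER_CUBIC))
E
```

```text
Traceback (most recent call last):
IndexError: list index out of range
```

```bash
python3 - <<'E'
from h import *
c=bot.read_camera("wrist"); im=c["pixels"]; v=im.max(2).astype(int)
sub=im[140:260,150:360]; cv2.imwrite("pics/w1c.png",cv2.resize(sub,None,fx=3.8,fy=3.8,interpolation=cv2.INTER_CUBIC))
print(v[207,290:342:3])
m=np.zeros(v.shape,np.uint8); m[190:225,285:345]=v[190:225,285:345]<65
for k in blobs(m,20)[:3]:
    r=cv2.minAreaRect(k); print(r, plane(c,cv2.boxPoints(r),.084).round(4).tolist(), plane(c,[r[0]],.08))
E
```

```text
[119 107  49  52  52  51  51  86 124  52  55  55  52  57  50  78  83  83]
((313.5, 204.5), (21.0, 39.0), 90.0) [[0.5355, -0.0249, 0.084], [0.5355, -0.0724, 0.084], [0.5095, -0.0727, 0.084], [0.5095, -0.0245, 0.084]] [[ 0.52193075 -0.04861377  0.08      ]]
```

View pics/w1c.png

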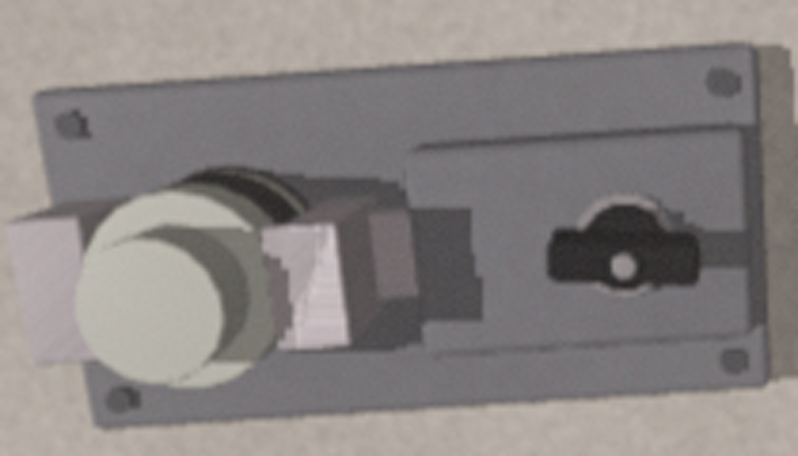

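```bash
python3 - <<'E'
from h import *
c=bot.read_camera("wrist")
P=lambda a,z:plane(c,(np.array(a,float).reshape(-1,2)+.5)/3.8-.5+[150,140],z)
q=P([(36,93),(752,43),(768,383),(98,428)],.02); ctr=q.mean(0)
d=(q[0]+q[3]-q[1]-q[2]); th=np.arctan2(-d[0],d[1]);u=np.array([-np.sin(th),np.cos(th)])
print("mixer",ctr,th,np.linalg.norm(q[0]-q[1]),np.linalg.norm(q[1]-q[2]),"knob",ctr[:2]-.08*u,"jar",ctr[:2]+.065*u)
print("pin",P((624,266),.091),"cap",P((150,311),.112))
w=P([(551,282),(698,285)],.086);w=w[0]-w[1];print("bar",np.arctan2(w[1],w[0]),np.linalg.norm(w))
E
```

```text
mixer [0.51302266 0.03018602 0.02      ] 0.06739618088056552 0.25865898019543915 0.12664292016442052 knob [ 0.51841027 -0.04963235] jar [0.50864522 0.09503846]
pin [[ 0.51754551 -0.04898856  0.091     ]] cap [[0.50775097 0.09565782 0.112     ]]
bar 1.5488091899574095 0.04764264564144018
```

```bash
python3 - <<'E'
from h import *
K=[.5172,-.0493]
bot.goto([*K,.16],down(1.54)); bot.set_gripper(.5,20)
bot.line_to([*K,.0595],max_speed=.1)
bot.hold(.2); print(bot.current_joints().round(3),bot.current_contact_force().round(2),bot.current_ft_torque().round(3))
bot.set_gripper(0,20); bot.hold(.2)
print(bot.current_opening()*92,bot.current_grip_force(),bot.current_contact_force().round(2),bot.current_ft_torque().round(3),bot.current_ee_pos())
for i in range(6):
    t=bot.current_clock(); q=np.array(bot.current_joints()) if i==0 else q
    q[5]+=.03; bot.set_joints(q)
    print(round(bot.current_clock()-t,3),bot.current_joints()[5].round(4),bot.current_contact_force().round(2),bot.current_ft_torque().round(3))
E
```

```text
[-0.328  0.157  1.869 -0.     1.115 -0.297] [0.8  0.11 0.96] [-0.13  -0.079  0.026]
5.941547441699393 21.613543738494627 [ 0.03 -0.64  5.55] [-0.029 -0.076 -0.031] [ 0.51787427 -0.04954774  0.06018373]
0.25 -0.2678 [ 0.19 -0.18  3.99] [ 0.02  -0.101  0.003]
0.25 -0.2381 [ 0.32 -0.46  3.29] [-0.043 -0.022 -0.032]
0.25 -0.2082 [-0.52  0.68  3.62] [-0.014  0.017  0.032]
0.25 -0.1783 [-1.06  1.25  4.97] [0.035 0.124 0.05 ]
0.25 -0.1482 [-1.07  0.81  4.93] [-0.009  0.157  0.053]
0.25 -0.1183 [-1.77  0.82  5.07] [-0.008  0.232  0.099]
```

```bash
python3 - <<'E'
from h import *
c=bot.read_camera("wrist"); s=bot.read_camera("scene")
print([bot.current_ft_torque()[2].round(3) for _ in range(6)],bot.current_clock())
a=c["pixels"]; b=cv2.resize(s["pixels"][180:310,280:430],(400,346),interpolation=cv2.INTER_CUBIC)
o=np.zeros((600,800,3),np.uint8); o[:480,:640]=a; o[254:,400:]=b; cv2.imwrite("pics/g1.png",o)
E
```

```text
[np.float64(0.02), np.float64(0.02), np.float64(0.02), np.float64(0.02), np.float64(0.02), np.float64(0.02)] 9.4083
```

View pics/g1.png

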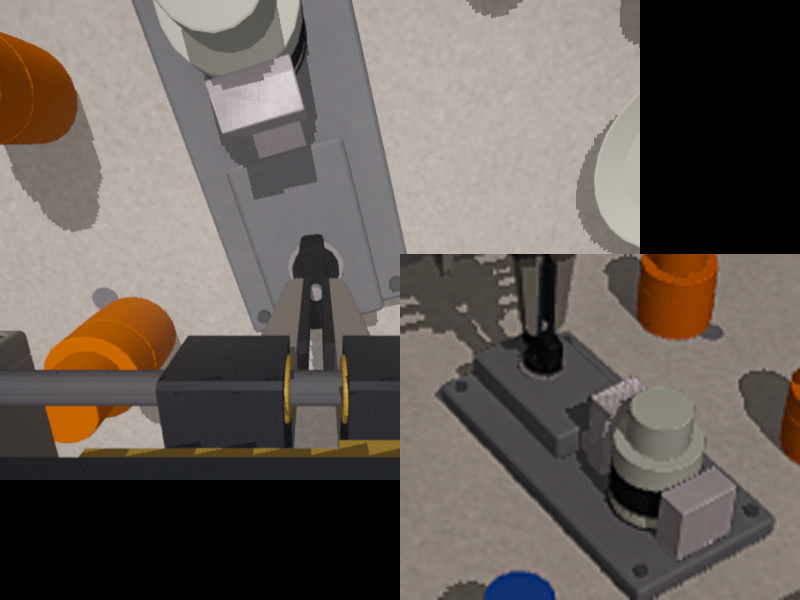

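```bash
python3 - <<'E'
from h import *
q=np.array(bot.current_joints()); q0=-.297; q[5]=-.117
def tz(n):
    a=[]
    for _ in range(n): bot.hold(.03); a.append(bot.current_ft_torque()[2])
    return np.mean(a)
while q[5]-q0<1.6:
    q[5]+=.15; bot.set_joints(q); m=tz(3); print(round(q[5]-q0,2),m.round(3),end="; ")
    if m>.16: break
print(bot.current_clock(),bot.current_contact_force())
for i in range(60):
    q[5]+=.03; bot.set_joints(q); m=tz(4); print(round(q[5]-q0,2),m.round(3),end="; ")
    if m>.13: m=tz(8);print("re",m.round(3))
    if m>.155 or q[5]>2.95 or bot.current_clock()>38: break
print(bot.current_clock(),bot.current_contact_force(),bot.current_joints()[5])
cv2.imwrite("pics/g2.png",bot.read_camera("wrist")["pixels"])
E
```

```text
0.33 0.041; 0.48 0.028; 0.63 0.009; 0.78 0.028; 0.93 0.026; 1.08 0.012; 1.23 -0.001; 1.38 0.028; 1.53 0.046; 1.68 0.037; 13.075 [-4.91921192  4.55472059  8.97711405]
1.71 0.061; 1.74 0.082; 1.77 0.05; 1.8 0.039; 1.83 0.035; 1.86 0.061; 1.89 0.019; 1.92 0.057; 1.95 0.043; 1.98 0.007; 2.01 0.023; 2.04 0.056; 2.07 0.056; 2.1 0.038; 2.13 0.103; 2.16 0.005; 2.19 0.025; 2.22 0.026; 2.25 0.083; 2.28 0.094; 2.31 0.045; 2.34 0.092; 2.37 0.008; 2.4 0.028; 2.43 0.038; 2.46 0.081; 2.49 0.093; 2.52 0.069; 2.55 0.063; 2.58 0.027; 2.61 0.019; 2.64 0.054; 2.67 0.051; 2.7 0.09; 2.73 0.092; 2.76 0.022; 2.79 -0.0; 2.82 0.049; 2.85 0.04; 2.88 0.064; 2.91 0.088; 2.94 -0.009; 2.97 0.005; 3.0 0.028; 3.03 0.026; 3.06 0.064; 3.09 0.084; 3.12 0.081; 3.15 0.016; 3.18 0.026; 3.21 0.049; 3.24 0.07; 3.27 0.058; 33.3917 [-0.78270829 -3.66478597  4.85529479] 2.9726874541438195
```

View pics/g2.png

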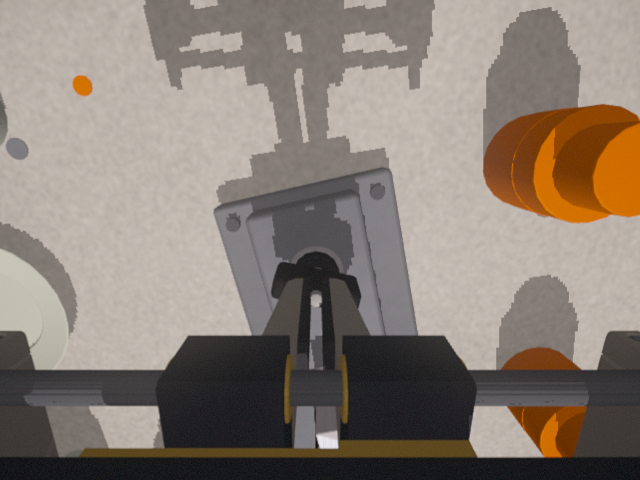

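```bash
python3 - <<'E'
from h import *
print(bot.current_opening(),bot.current_grip_force(),bot.current_tool_rot(),bot.current_ee_pos(),bot.current_clock())
c=bot.read_camera("top"); cv2.imwrite("pics/t2.png",cv2.resize(c["pixels"][230:320,230:380],None,fx=5,fy=5,interpolation=cv2.INTER_CUBIC))
E
```

```text
0.06544936453277439 21.6563143953681 [-2.03802373e+00  2.39057642e+00 -1.67035197e-03] [ 0.51763501 -0.04962475  0.06018831] 33.4417
```

```bash
python3 - <<'E'
from h import *
c=bot.read_camera("wrist")
def proj(X):
    K=np.array([[c["fx"],0,c["cx"]],[0,c["fy"],c["cy"]],[0,0,1]])
    return cv2.projectPoints(np.array(X,float).reshape(-1,1,3),cv2.Rodrigues(c["R"])[0],c["t"],K,np.array([c["k1"],0,0,0]))[0].reshape(-1,2).round(1).tolist()
R=Ro.from_rotvec(bot.current_tool_rot()).as_matrix(); p=np.array(bot.current_ee_pos())
print("tcp",proj(p),"pin",proj([.5172,-.0493,.091]))
k=np.array([.5172,-.0493,0])
for z in(.057,.086): print(z,"along x",proj([k+[0,0,z]+.025*R[:,0],k+[0,0,z]-.025*R[:,0]]),"along y",proj([k+[0,0,z]+.025*R[:,1],k+[0,0,z]-.025*R[:,1]]))
print("fingers' outer tip at TCP height",proj([p+.021*R[:,1]+.01*R[:,0],p-.021*R[:,1]+.01*R[:,0]]))
E
```

```text
tcp [[314.8, 277.1]] pin [[315.5, 299.1]]
0.057 along x [[315.6, 237.3], [315.6, 311.4]] along y [[355.2, 275.6], [276.0, 275.5]]
0.086 along x [[315.5, 251.7], [315.5, 335.4]] along y [[361.1, 295.2], [270.0, 295.1]]
fingers' outer tip at TCP height [[349.0, 261.9], [280.5, 261.9]]
```

View pics/t2.png

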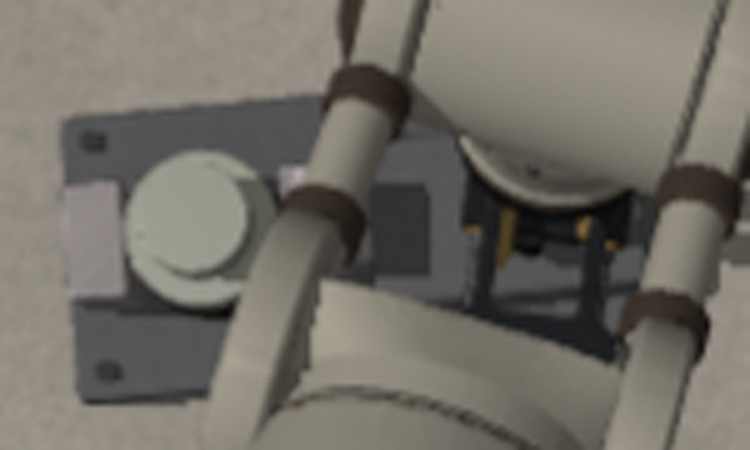

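```bash
python3 - <<'E'
from h import *
K=[.5172,-.0493]
bot.set_gripper(.5); bot.line_to([*K,.15],max_speed=.2)
bot.goto([*K,.15],down(-.16))
c=bot.read_camera("wrist"); s=bot.read_camera("scene")
print(bot.current_joints()[5],bot.current_clock(),bot.current_ft_torque().round(3))
o=np.zeros((600,800,3),np.uint8)
o[:400,:400]=cv2.resize(c["pixels"][180:320,240:380],(400,400),interpolation=cv2.INTER_CUBIC)
o[:400,400:]=cv2.resize(s["pixels"][130:270,270:410],(400,400),interpolation=cv2.INTER_CUBIC)
o[400:,:266]=cv2.resize(c["pixels"],(266,200)); cv2.imwrite("pics/r1.png",o); cv2.imwrite("pics/r1w.png",c["pixels"]); cv2.imwrite("pics/r1s.png",s["pixels"])
def proj(c,X):
    M=np.array([[c["fx"],0,c["cx"]],[0,c["fy"],c["cy"]],[0,0,1]])
    return cv2.projectPoints(np.array(X,float).reshape(-1,1,3),cv2.Rodrigues(c["R"])[0],c["t"],M,np.array([c["k1"],0,0,0]))[0].reshape(-1,2).round(1).tolist()
R=Ro.from_rotvec(bot.current_tool_rot()).as_matrix(); p=np.array(bot.current_ee_pos())
for n in(c,s):
    print("tips z0",proj(n,[p+.023*R[:,1],p-.023*R[:,1]]),"z+27",proj(n,[p+.023*R[:,1]+[0,0,.027],p-.023*R[:,1]+[0,0,.027]]),"pin",proj(n,[*K,.091]))
E
```

```text
1.4033733843989697 36.375 [ 0.033 -0.018  0.005]
tips z0 [[351.3, 274.5], [277.0, 274.6]] z+27 [[356.4, 293.0], [271.6, 293.0]] pin [[314.5, 246.7]]
tips z0 [[330.4, 176.2], [339.1, 189.0]] z+27 [[330.6, 165.2], [339.5, 177.9]] pin [[334.0, 205.3]]
```

View pics/r1.png

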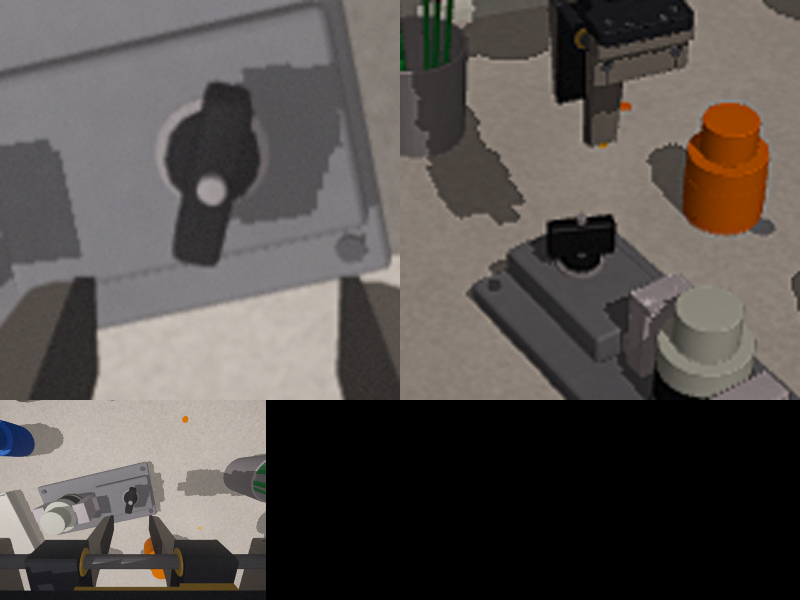

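```bash
cat >> h.py <<'E'
def descend(xy,z0,z1,step=.004,lim=5):
    bot.line_to([*xy,z0],max_speed=.15)
    f0=bot.current_contact_force()[2]; z=z0
    while z>z1+1e-6:
        z=max(z-step,z1); bot.line_to([*xy,z],max_speed=.04)
        f=bot.current_contact_force()[2]-f0
        if f>lim: print("contact",z,f); break
    return z
E
python3 - <<'E'
from h import *
K=[.5172,-.0493]
c=bot.read_camera("wrist")
w=plane(c,np.array([(229,86),(198,264)])/2.857+[240,180],.086); w=w[0]-w[1]
b=np.arctan2(w[1],w[0]); print("bar",b,np.linalg.norm(w))
bot.goto([*K,.10],down(b))
print(descend(K,.066,.040),bot.current_contact_force().round(2),bot.current_clock())
bot.set_gripper(0,30); bot.hold(.1)
print(bot.current_opening(),bot.current_grip_force(),bot.current_contact_force().round(2),bot.current_ft_torque().round(3),bot.current_ee_pos(),bot.current_joints()[5],bot.current_clock())
E
```

```text
bar -0.3271895654084683 0.05248504276094885
0.04 [ 0.17  0.08 -0.76] 38.8667
0.14905952747412077 29.914942681789398 [2.55 5.69 0.56] [ 1.101 -0.262 -0.029] [ 0.51747606 -0.04840588  0.04012072] 1.57012813928017 39.55
```

```bash
python3 - <<'E'
from h import *
q=np.array(bot.current_joints()); q0=q[5]
def tz(n):
    a=[]
    for _ in range(n): bot.hold(.03); a.append(bot.current_ft_torque()[2])
    return np.mean(a)
print("base",tz(5).round(3))
for i in range(36):
    q[5]+=.03; bot.set_joints(q); m=tz(3); print(round(q[5]-q0,2),m.round(3),end="; ")
    if m>.12: m=tz(6);print("re",m.round(3),end=" ")
    if m>.15: break
print(bot.current_clock(),bot.current_contact_force(),bot.current_opening())
E
```

```text
base -0.052
0.03 -0.003; 0.06 0.043; 0.09 0.116; 0.12 0.133; re 0.157 41.3167 [0.56887661 5.00445063 0.84636586] 0.1513100480459636
```

```bash
python3 - <<'E'
from h import *
K=[.5172,-.0493]; J=[.5072,.0950]
q=np.array(bot.current_joints()); q[5]-=.05; bot.set_joints(q)
bot.set_gripper(.5); bot.line_to([*K,.19],max_speed=.2)
bot.set_gripper(.85,30)
bot.goto([*J,.19],down(1.634)); 
c=bot.read_camera("top"); s=bot.read_camera("scene")
o=np.zeros((400,800,3),np.uint8)
o[:,:400]=cv2.resize(bot.read_camera("wrist")["pixels"],(400,300))[:, :].repeat(1,0) if 0 else 0
o[:,400:]=cv2.resize(s["pixels"][180:310,290:420],(400,400),interpolation=cv2.INTER_CUBIC)
cv2.imwrite("pics/j1.png",o)
print(descend(J,.125,.068,.006),bot.current_contact_force().round(2),bot.current_clock(),bot.current_ft_torque()[2])
bot.set_gripper(0,30); bot.hold(.1)
print(bot.current_opening()*92,bot.current_grip_force(),bot.current_contact_force().round(2),bot.current_ee_pos(),bot.current_clock())
E
```

```text
0.068 [-0.7   1.07 -0.34] 48.9083 -0.022790981168303734
45.34572971233253 29.99600350856781 [1.69 0.04 0.03] [0.50757708 0.09498535 0.06818803] 49.6
```

Cap gripped at 45 mm. Now I'll lift it slowly, carry it over, and set it down while watching the force.

```bash
python3 - <<'E'
from h import *
J=np.array(bot.current_ee_pos())[:2]; T=[.471,.302]
f0=bot.current_contact_force().copy()
bot.line_to([*J,.074],max_speed=.03); print((bot.current_contact_force()-f0).round(2),bot.current_opening()*92)
bot.line_to([*J,.165],max_speed=.12); bot.hold(.1); fw=bot.current_contact_force()-f0; print("weight",fw.round(2),bot.current_opening()*92,bot.current_clock())
bot.line_to([*T,.165],down(1.65),max_speed=.13)
bot.line_to([*T,.066],max_speed=.08)
# tray floor: TCP expected 0.068-0.020+0.004=0.052
b=np.mean([(bot.hold(.03),bot.current_contact_force()[2])[1] for _ in range(4)]); z=.066
while z>.046:
    z-=.0015; bot.line_to([*T,z],max_speed=.02); f=bot.current_contact_force()[2]
    if f-b>2.0: break
print("touch",z,f-b,bot.current_clock())
bot.set_gripper(.75); bot.line_to([*T,.20],max_speed=.2); bot.hold(.2)
print(bot.current_clock(),bot.current_contact_force())
c=bot.read_camera("wrist");s=bot.read_camera("scene")
o=np.zeros((600,800,3),np.uint8);o[:300,:400]=cv2.resize(c["pixels"],(400,300));o[:480,400:]=s["pixels"][0:480,160:560];cv2.imwrite("pics/end.png",o)
E
```

```text
[-1.47  0.34 -3.58] 45.188290584349716
weight [-1.62 -0.07 -3.25] 45.26159363497512 50.9583
touch 0.05099999999999999 9.005559732072305 56.7417
58.3583 [ 0.89330578 -0.32101504 -0.22975954]
```

View pics/end.png

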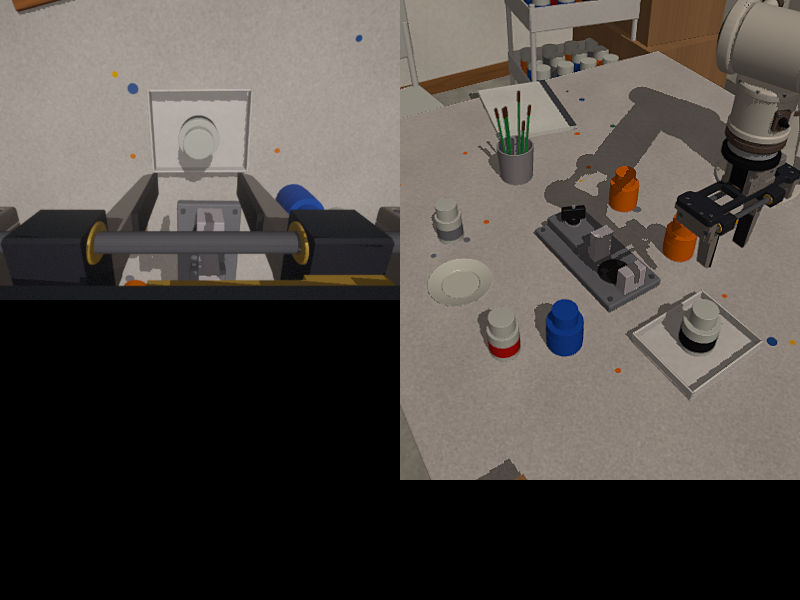

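The picture shows the jar upright in the middle of the tray, near pixel (700,330). The gripper is clear and the bystanders are undisturbed.

```bash
python3 -c "
from workcell import bot
print(bot.job_done())"
```

```text
the job is handed in; nothing more can be done
None
```

I handed the job in at about 58 s with no verdict returned: the clamp is loosened to its end stop (judged from the rising torque, peak about 0.16 N m, on the second grip after the first slipped on the pin), and the jar stands upright and released in the tray, other jars and plate not visibly moved.

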